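# Close the drained drinks dispenser and clear its drip beaker

### The arm

A 6-joint arm with a two-finger parallel gripper is mounted at the origin on the work surface. World frame = base frame: x ahead of the robot, y to its left, z up, the work surface at z = 0. Lengths are in mm, angles in rad, forces in N, time in s.
With the tool pointing down it reaches from about 350 to 875 mm from the base axis. Payload 4.2 kg.
Tool frame: the origin (TCP) lies at the very end of the fingers, on their centre line; the grasp point (between the pads) lies 19 mm behind it; z points along the fingers, y is the line along which they close (so a half turn about z gives the same grasp; the last joint's range is limited). The gripper opens to 85 mm and grips with 20 to 120 N. Pads are 22 mm wide; open, the fingers measure 114 mm over their backs; the gripper's body (76 mm by 85 mm) begins 54 mm behind the grasp point. The pads swing forward as they close: fully open they stand 13 mm farther back than shut.
Start: joints at [1.592, 0.385, 0.008, 0, -1.194, -0.259], TCP at [147.197, 607.398, 231.312] pointing down, gripper open.
Joint ranges: [-3.14, 3.14], [-1.21, 2.06], [-1.07, 1.41], [-3.16, 2.05], [-2.99, -0.16], [-3.1, 3.1]. Speed limits (rad/s): [2.79, 2.79, 3.14, 3.14, 3.14, 3.14].

### API

Orientations are given as a unit quaternion [x, y, z, w].
In Python, from bench import read_state, get_image, get_calibration, job_done gives the robot as it stands.
- The arm moves only by the shell command python3 -m creep 'ROWS'. ROWS is a JSON object of lists of equal length, an entry for each row: "translation": the shift along the world's x, y, z in cm, a list of three; "delta_rot": the turn, a rotation vector about the world's x, y, z in degrees, a list of three; "hand": the finger opening in cm, from 0 to 8.54. A call has 1 to 8 rows; each row is the pose to reach, as a shift and turn from the pose commanded when the call began; what a row does not reach only later rows make up. A row lasts 1/8 s, in which the tool goes at most 62.5 mm and 10.7 degrees, less where a joint would pass 70% of its speed; a pose out of reach is approached as far as the arm can. A call with a gripper value outside its range is refused whole. The fingers move at their own pace and stop on an object; the grip force is fixed at half the most. Time passes only in rows, so rows that repeat a pose let the fingers close. It gives the time, the measured TCP pose, the force, the opening and the grip force at its end, in the units of the state.
- read_state(): the state, without advancing time (a new reading comes with each control period).
- get_image(name): name is "scene" or "top" or "wrist"; returns (picture, depth): 480x640x3 uint8, red, green, blue; 480x640 float32, mm along the optical axis (not along the pixel's ray), 0 where there is no reading.
- get_calibration(name): a dict with "intrinsics" (3x3 intrinsics, pixels), "xyz" and "attitude" of the camera in the world. Camera axes: x right, y down, z forward; pixel columns grow to the right and rows downward; lengths in mm; the calibration is good to about 2 mm. A picture is of the moment at which its call begins: read the wrist's pose just before it. get_calibration takes no time and is no camera call; for the wrist camera it gives the pose at the moment of the call.
- job_done(): hands the job in; it is judged then, once.
The state is a dict: "clock": time; "joints": joint angles; "joint_vel": joint speeds; "joint_efforts": joint torques, N m; "position": TCP position; "ee_rot": TCP orientation; "contact_force": force on the tool from outside, world axes, zero at the start; "wrist_torque": the same for the moment, N m; "gripper_width": finger opening in mm; "grasp_force": force on a finger pad.
Only numpy, scipy, OpenCV 4.12 (cv2) and the standard library are available. Lean on these libraries where they do the work, as an engineer would, in place of code of your own. Each camera call takes 0.05 s, during which the arm holds its last target. There are 200 camera calls.

### The job

The rinsed drinks dispenser has finished draining. First turn the handle of its tap fully closed, to its stop, while the beaker is still in place below the spout; only then take the beaker out from under the spout and set it down upright in the middle of the trivet on the round tray. Keep the beaker upright, set it down rather than drop it, and leave everything else where it stands.

Things in the scene. Friction and masses are not known exactly. Their poses are not given: they have to be found in the camera images.
- dispenser: Drinks dispenser, fixed. Origin on the table straight below the spout; local z up, local -x is its front (tap side). A flat steel foot 12 mm high (disc of radius 55 mm about the origin) carries the beaker. Wooden column 75 x 130 mm, front face at local x = +70 mm; a steel pipe, axis at z = 175 mm, runs from it to the valve (30 mm ball) at x = 0.
- tank (a point): Centre of the underside of the dispenser's round glass tank: at local x = +65 mm, 315 mm above the table. First a wooden cradle of 160 mm diameter, 12 mm thick, then glass of 170 mm, up to 535 mm with its lid. It overhangs the tap: its front edge stands 20 mm in front of (local -x) the handle's turning axis.
- spout (a point): Centre of the spout's mouth, 150 mm above the table, at local x = y = 0 of the dispenser; the spout is a vertical steel tube of 16 mm diameter.
- tap (a joint): Angle of the tap's handle about the vertical axis over the spout (local x = y = 0 of the dispenser). 0 = closed stop: the handle points to local +y of the dispenser, across the pipe. 1.57 = open stop: it points to local -x, straight out to the front. The joint is stiff enough (0.15 N m) to stay where it is left.
- handle_end (a point): Middle of the rounded end of the tap's handle, 88 mm from its turning axis. The handle is a level steel bar, 97 mm long from its axis, 14 mm wide (18 mm at the rounded end) and 14 mm high, with its mid-height 210 mm above the table.
- beaker: White stoneware beaker without a handle, open at the top, 88 mm high, diameter 57 mm at the foot and 60 mm at the rim, wall 4 mm, about 160 g. Origin at the centre of its underside, z up through its mouth. It starts on the dispenser's foot, below the spout.
- tray: Round oak tray, fixed, outer diameter 344 mm, floor 8 mm thick, rim 20 mm above the table and 8 mm thick. Origin at the centre of its underside.
- trivet: Round hard black silicone trivet, 130 mm in diameter and 8 mm thick, stuck to the tray's floor so that its top is 16 mm above the table. Origin at the centre of its underside.
- egg_cup: White egg cup on the tray, 50 mm wide, 62 mm high. Origin under its foot. To be left alone.
- stopper: Green glass carafe stopper standing on the tray, 56 mm wide, 83 mm high. Origin under its foot. To be left alone.
- teaspoon: Steel teaspoon lying on the tray, 145 mm long, handle towards local -x, origin 4 mm below the axis of its stem, near the middle. To be left alone.
- lunchbox: Closed grey plastic lunchbox with clip latches, 136 x 208 mm and 64 mm high, on the table right of the tray. Origin under its centre. To be left alone.
- pepper_mill: Dark wooden pepper mill, 56 mm wide, 155 mm high, on the table behind the gap between tray and dispenser. Origin under its foot. To be left alone.

How it is judged:
By the outcome, as a careful person would: the job done as asked, in the order asked, and still so for the second after the job is handed in, with the robot touching nothing.
It also fails if it takes over 54 s, if anything falls off the work surface, if the arm or the gripper's body presses on something with over 40 N, if the wrist force passes 120 N, or if a joint passes its speed limit or range.

## Working session

There is one attempt and no reset: what is moved stays moved. The work goes in short steps, Python scripts to look and compute and a shell command to move; the robot and the scene stay as the last step left them, time stands still between calls to the robot, and variables do not carry over. Pictures are saved under pics/ and viewed, at most 10 in all, crops included, and the job is handed in when it is done.

```bash
mkdir -p pics; ls; python3 - <<'E'
from bench import *
import cv2,numpy as np
for n in("scene","top"):
    p,d=get_image(n);c=get_calibration(n)
    cv2.imwrite(f"pics/{n}0.png",p[:,:,::-1]);np.savez(f"{n}0.npz",p=p,d=d,K=c["intrinsics"],t=c["xyz"],q=c["attitude"])
    print(n,c)
print(read_state())
E
```

```text
pics
scene {'intrinsics': array([[565.98803877,   0.        , 326.06058284],
       [  0.        , 565.98803877, 239.12301679],
       [  0.        ,   0.        ,   1.        ]]), 'xyz': array([1510.49707305,   -8.13728039, 1137.87475911]), 'attitude': array([ 0.62195668,  0.68909236, -0.27140186, -0.25428849])}
top {'intrinsics': array([[585.76660921,   0.        , 319.10023111],
       [  0.        , 585.76660921, 238.56553476],
       [  0.        ,   0.        ,   1.        ]]), 'xyz': array([ 305.98011446, -112.79497626, 1620.41013301]), 'attitude': array([ 0.74039093, -0.66326424,  0.07481549, -0.07940065])}
{'clock': 0.1, 'joints': array([ 1.59162047e+00,  3.85462747e-01,  6.74887900e-03, -4.67637759e-04,
       -1.19402499e+00, -2.58618498e-01]), 'joint_vel': array([ 0.00028546,  0.00066177,  0.00283892,  0.00296232,  0.00185052,
       -0.00066513]), 'joint_efforts': array([-8.45622544e-04, -3.93317878e+01,  1.88928849e+01,  4.19790119e+00,
       -2.55348044e-03,  3.50226919e-06]), 'position': array([147.06525879, 606.89520437, 230.33102899]), 'ee_rot': array([ 9.92929329e-01, -1.18702813e-01, -7.99510048e-05,  9.92069368e-04]), 'contact_force': array([ 1.0116143 , -0.97999641, -0.89204966]), 'wrist_torque': array([ 0.04941772, -0.03937957,  0.00358675]), 'grasp_force': 0.0, 'gripper_width': 85.62750852368768}
```

View pics/scene0.png

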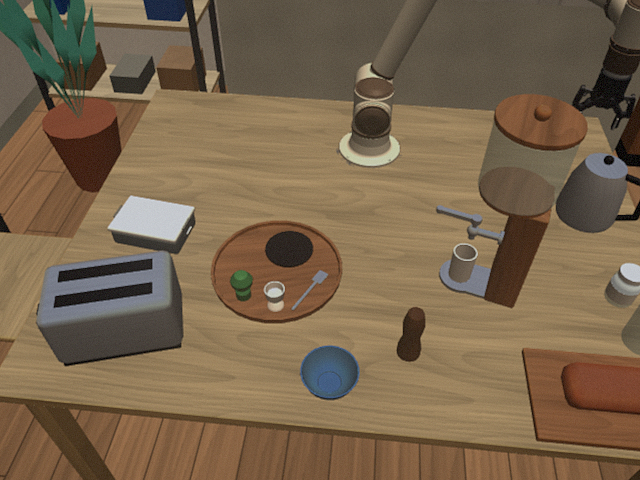

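View pics/top0.png

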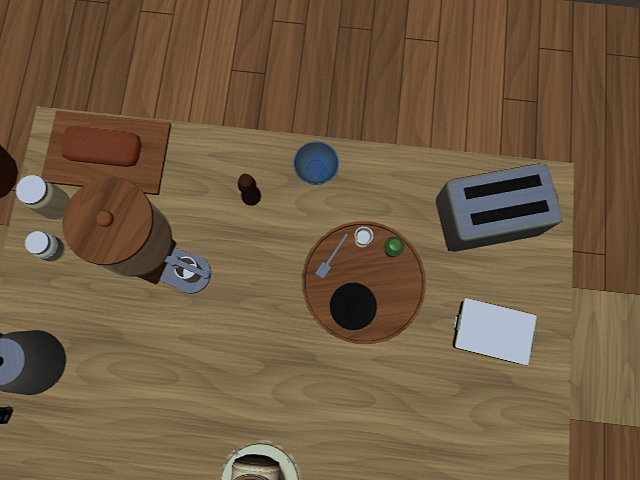

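The scene view shows the trivet at about (289,249), the beaker at (463,263), and the handle running from (475,219) to (440,209). In the top view the trivet is at (353,306) and the beaker and foot are at (188,268). Next I compute positions from these.

```bash
cat >h.py <<'E'
import numpy as np
from scipy.spatial.transform import Rotation as R
def cloud(f):
    z=np.load(f) if isinstance(f,str) else f
    d=z["d"];K=z["K"];v,u=np.mgrid[:480,:640]
    P=np.stack([(u-K[0,2])/K[0,0]*d,(v-K[1,2])/K[1,1]*d,d],-1)
    W=P@R.from_quat(z["q"]).as_matrix().T+z["t"];W[d<=0]=np.nan
    return z["p"],W
def circ(X):
    A=np.c_[2*X,np.ones(len(X))];s=np.linalg.lstsq(A,(X**2).sum(1),rcond=None)[0]
    return s[:2],np.sqrt(s[2]+s[:2]@s[:2])
E
python3 - <<'E'
from h import *
import cv2
for n in("scene","top"):
    p,W=cloud(n+"0.npz");print(n)
    for nm,uv in dict(scene=dict(table=(200,380),triv=(289,249),hend=(441,210),hmid=(458,214),hin=(472,219),pepper=(414,315),lunch=(155,220),foot=(450,280)),top=dict(table=(260,350),triv=(353,306),hend=(205,272),hmid=(195,267),foot=(200,285),pepper=(246,182),lunch=(495,330)))[n].items(): print(nm,W[uv[1],uv[0]].round(1))
    # trivet: dark pixels
    g=p.max(2).astype(int);m=(g<40)&(abs(W[...,2]-16)<12)
    k,l,s,c=cv2.connectedComponentsWithStats(m.astype(np.uint8));i=1+s[1:,4].argmax()
    X=W[l==i][:,:2];h=cv2.convexHull(X.astype(np.float32))[:,0];print("trivet",circ(h),s[i,4],np.nanmedian(W[l==i][:,2]))
    x,y,z=W[...,0],W[...,1],W[...,2]
    b=(slice(200,310),slice(425,500)) if n=="scene" else (slice(235,300),slice(160,215))
    Q=W[b].reshape(-1,3);Q=Q[~np.isnan(Q).any(1)]
    H=Q[(Q[:,2]>203)&(Q[:,2]<224)]
    print("handle n",len(H));H2=H
    if len(H):
        print(H[::max(1,len(H)//25)].round(0).tolist())
    B=Q[(Q[:,2]>92)&(Q[:,2]<104)];print("rim",len(B),circ(B[:,:2]),B.min(0),B.max(0))
    F=Q[(Q[:,2]>7)&(Q[:,2]<17)];h=cv2.convexHull(F[:,:2].astype(np.float32))[:,0];print("foot",len(F),h.round(0).tolist())
E
```

```text
scene
table [ 895.8 -335.6    5.5]
triv [ 492.2 -193.1   17.4]
hend [509.1 180.5 216.6]
hmid [517.2 220.3 215.3]
hin [529.5 252.3 214.2]
pepper [775.  122.2 151.2]
lunch [ 466.7 -560.1   62.2]
foot [550.3 234.2  12.5]
trivet (array([ 893.65172892, -609.91374732]), np.float64(31.77474915185785)) 52 7.817037992857877
handle n 358
[[488.0, 179.0, 214.0], [503.0, 187.0, 221.0], [505.0, 174.0, 216.0], [503.0, 172.0, 210.0], [506.0, 204.0, 216.0], [506.0, 193.0, 211.0], [509.0, 177.0, 210.0], [511.0, 209.0, 214.0], [506.0, 190.0, 205.0], [511.0, 223.0, 213.0], [513.0, 205.0, 209.0], [516.0, 239.0, 216.0], [520.0, 213.0, 214.0], [517.0, 246.0, 215.0], [517.0, 215.0, 208.0], [521.0, 246.0, 215.0], [518.0, 217.0, 206.0], [526.0, 247.0, 217.0], [522.0, 228.0, 208.0], [526.0, 259.0, 215.0], [526.0, 246.0, 210.0], [524.0, 236.0, 204.0], [538.0, 267.0, 220.0], [531.0, 267.0, 211.0], [533.0, 254.0, 205.0], [537.0, 265.0, 207.0]]
rim 180 (array([554.1444581 , 290.76829818]), np.float64(51.83960014715607)) [498.47424814 230.19544138  92.02191138] [614.41637635 343.90969012 103.83266879]
foot 843 [[6
[... 766 characters left out ...]
0, 260.0, 213.0], [516.0, 228.0, 216.0], [513.0, 229.0, 218.0], [511.0, 233.0, 210.0], [509.0, 230.0, 211.0], [511.0, 200.0, 216.0], [510.0, 198.0, 214.0], [507.0, 199.0, 216.0], [504.0, 201.0, 217.0], [502.0, 207.0, 210.0], [505.0, 175.0, 215.0], [501.0, 176.0, 219.0], [499.0, 176.0, 219.0], [497.0, 170.0, 221.0], [493.0, 176.0, 209.0]]
rim 78 (array([527.09620911, 256.04476808]), np.float64(27.493846105417113)) [497.88238152 227.17571208  92.23864541] [556.44053764 283.68842181 103.86996987]
foot 785 [[625.0, 328.0], [505.0, 342.0], [500.0, 343.0], [467.0, 338.0], [456.0, 336.0], [459.0, 289.0], [461.0, 270.0], [463.0, 251.0], [500.0, 192.0], [570.0, 203.0], [600.0, 216.0], [621.0, 255.0]]
```

```bash
python3 - <<'E'
from h import *
import cv2
for n in("scene","top"):
    p,W=cloud(n+"0.npz");print(n)
    near=(abs(W[...,0]-560)<170)&(abs(W[...,1]-330)<170)
    for lo,hi in((500,545),(523,543)):
        m=near&(W[...,2]>lo)&(W[...,2]<hi)
        X=W[m];h=cv2.convexHull(X[:,:2].astype(np.float32))[:,0]
        print("lid",len(X),cv2.minEnclosingCircle(h),circ(h),np.median(X[:,2]))
    m=near&(W[...,2]>202)&(W[...,2]<222)&(W[...,1]<240);X=W[m][:,:2]
    c=X.mean(0);u,s,vt=np.linalg.svd(X-c);print("handle line",c,vt[0],((X-c)@vt[0]).min(),((X-c)@vt[0]).max(),s)
    m=near&(W[...,2]>94)&(W[...,2]<108);X=W[m][:,:2];X=X[(abs(X-[528,257])<45).all(1)];print("rim",len(X),cv2.minEnclosingCircle(X.astype(np.float32)))
    m=near&(W[...,2]>40)&(W[...,2]<90);X=W[m];X=X[(abs(X[:,:2]-[528,257])<40).all(1)];print("wall",len(X),circ(X[:,:2]))
    # column faces
    m=near&(W[...,2]>110)&(W[...,2]<260)&(W[...,1]>295);X=W[m][:,:2]
    print("col",len(X),cv2.minAreaRect(X.astype(np.float32)) if len(X)>5 else "")
    m=near&(W[...,2]>8)&(W[...,2]<17)&(W[...,1]<262)&(W[...,0]>465)&(W[...,0]<590);F=W[m][:,:2].astype(np.float32)
    h=cv2.convexHull(F)[:,0];print("foot",circ(h[h[:,1]<250]),h.round(0).tolist())
E
```

```text
scene
lid 3973 ((543.9495849609375, 326.21331787109375), 90.63911437988281) (array([544.33359713, 325.0912469 ]), np.float64(88.34301197461615)) 509.5172634278173
lid 162 ((546.2540283203125, 324.5082702636719), 15.525674819946289) (array([546.93144691, 324.39728522]), np.float64(14.596696974383988)) 530.7398761517202
handle line [510.51797834 205.23624743] [0.31704116 0.94841178] -36.669048910436366 36.86179153929628 [311.64440787  67.90466345]
rim 116 ((529.0404052734375, 258.5008850097656), 32.2838020324707)
wall 511 (array([528.90980318, 258.88578049]), np.float64(27.418155393470755))
col 1876 ((567.1289672851562, 336.2324523925781), (145.28689575195312, 67.91889953613281), 17.16257667541504)
foot (array([528.6499062 , 264.20202541]), np.float64(55.72943502240557)) [[581.0, 256.0], [580.0, 258.0], [577.0, 261.0], [565.0, 262.0], [563.0, 262.0], [553.0, 260.0], [478.0, 241.0], [484.0, 230.0], [493.0, 219.0], [500.0, 216.0], [506.0, 213.0], [517.0, 210.0], [524.0, 210.0], [536.0, 210.0], [572.0, 225.0], [578.0, 238.0], [581.0, 248.0]]
top
lid 6197 ((543.8256225585938, 323.214965820
[... 253 characters left out ...]
532.4955616117129
handle line [507.18345386 203.79847663] [0.30873813 0.95114708] -36.42090342420204 39.18837769501889 [301.94871528  58.34022391]
rim 77 ((527.2786254882812, 256.4164733886719), 29.859338760375977)
wall 129 (array([526.60653014, 254.96961803]), np.float64(27.05074290758731))
col 33 ((491.8312683105469, 345.0135498046875), (8.20456600189209, 26.082744598388672), 42.418941497802734)
foot (array([525.18542345, 219.29026358]), np.float64(56.501433069943346)) [[584.0, 222.0], [580.0, 258.0], [580.0, 260.0], [570.0, 261.0], [481.0, 262.0], [473.0, 260.0], [472.0, 256.0], [474.0, 245.0], [474.0, 243.0], [475.0, 241.0], [509.0, 163.0], [525.0, 165.0], [556.0, 170.0], [570.0, 194.0]]
```

```bash
python3 -m creep '{"translation":[[2.6,-5,1.2],[5.2,-10,2.4],[7.8,-15,3.6],[10.4,-20,4.8],[13,-25,6],[15.6,-30,7.2],[18.2,-35,8.4],[20.8,-40,9.6]],"delta_rot":[[4,0,0],[8,0,0],[12,0,0],[16,0,0],[20,0,0],[24,0,0],[27,0,0],[30,0,0]],"hand":[0,0,0,0,0,0,0,0]}'; python3 -c "
from bench import *;print(read_state()['joints'])"
```

```text
clock: 1.1
position: [355.0, 205.8, 328.2]
ee_rot: [0.959, -0.114, -0.03, -0.259]
contact_force: [1.9, 0.7, -0.4]
gripper_width: -0.6
grasp_force: 0.0
[ 0.56285563 -0.13583848 -0.28269919 -0.4798703  -1.16734189  0.9057972 ]
```

```bash
python3 -m creep '{"translation":[[4.5,-4,0],[9,-8,0],[14,-8,0],[19,-6.5,0],[20.5,-4.7,-3],[20.5,-4.7,-7],[20.5,-4.7,-10],[20.5,-4.7,-13]],"delta_rot":[[0,0,0],[0,0,0],[0,0,0],[0,0,0],[0,0,0],[0,0,0],[0,0,0],[0,0,0]],"hand":[0,0,0,0,0,0,0,0]}'; python3 - <<'E'
from bench import *;import cv2
cv2.imwrite("pics/s1.png",get_image("scene")[0][100:340,320:640,::-1].repeat(2,0).repeat(2,1))
E
```

```text
clock: 2.1
position: [559.8, 160.3, 195.6]
ee_rot: [0.959, -0.115, -0.031, -0.257]
contact_force: [0.3, 1.0, 0.0]
gripper_width: -0.1
grasp_force: 0.0
```

View pics/s1.png

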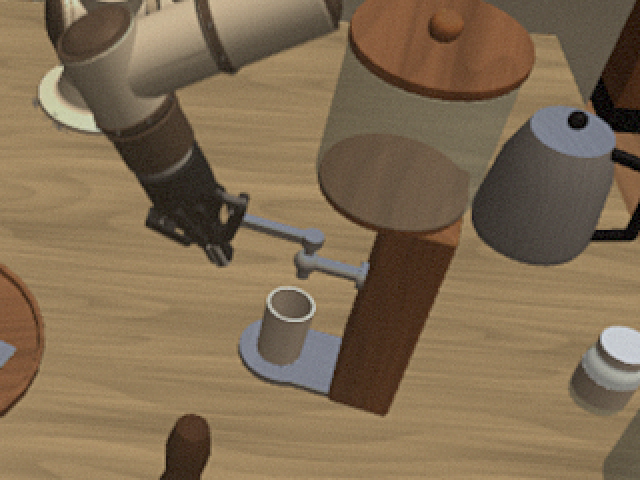

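The fingertips are beside the handle on its +x side, at crop position (220,260), and nothing is touching. I'll sweep the handle along the arc.

```bash
python3 -m creep '{"translation":[[-2.6,2.1,0],[-4.3,2.1,0],[-5.9,2.5,0],[-7.3,3.2,0],[-8.6,4.2,0],[-9.6,5.4,0],[-10.4,6.9,0],[-10.8,8.4,0]],"delta_rot":[[0,0,0],[0,0,0],[0,0,0],[0,0,0],[0,0,0],[0,0,0],[0,0,0],[0,0,0]],"hand":[0,0,0,0,0,0,0,0]}'
```

```text
clock: 3.15
position: [451.4, 245.0, 197.4]
ee_rot: [0.959, -0.114, -0.031, -0.257]
contact_force: [1.6, -3.3, 1.1]
gripper_width: 0.1
grasp_force: 1.4
```

```bash
python3 -m creep '{"translation":[[0,0.4,0],[0,0.8,0],[0,1.1,0],[0,1.1,0]],"delta_rot":[[0,0,0],[0,0,0],[0,0,0],[0,0,0]],"hand":[0,0,0,0]}'; python3 - <<'E'
from bench import *;import cv2
cv2.imwrite("pics/s2.png",get_image("scene")[0][100:340,320:640,::-1].repeat(2,0).repeat(2,1))
E
```

```text
clock: 3.65
position: [451.7, 255.4, 196.8]
ee_rot: [0.959, -0.115, -0.031, -0.257]
contact_force: [-1.3, -0.8, -0.2]
gripper_width: -0.0
grasp_force: 0.5
```

View pics/s2.png

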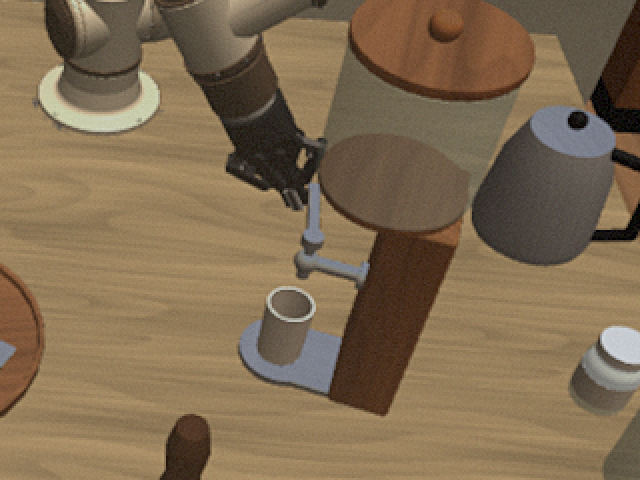

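The handle now points almost at the robot (crop (313,235) to (313,185)). The force is still low, so I keep pushing until it meets the stop.

```bash
python3 -m creep '{"translation":[[0,0.2,0],[0,0.4,0],[0,0.6,0],[0,0.6,0]],"delta_rot":[[0,0,0],[0,0,0],[0,0,0],[0,0,0]],"hand":[0,0,0,0]}'
```

```text
clock: 4.2
position: [452.2, 261.5, 197.2]
ee_rot: [0.959, -0.115, -0.031, -0.257]
contact_force: [-0.0, -1.5, -0.9]
gripper_width: -0.1
grasp_force: 0.9
```

```bash
python3 -m creep '{"translation":[[0,0.2,0],[0,0.4,0],[0,0.4,0]],"delta_rot":[[0,0,0],[0,0,0],[0,0,0]],"hand":[0,0,0]}'
```

```text
clock: 4.58
position: [452.4, 265.6, 197.5]
ee_rot: [0.959, -0.115, -0.03, -0.257]
contact_force: [-1.0, -1.9, -1.6]
gripper_width: 0.0
grasp_force: 0.9
```

```bash
python3 -m creep '{"translation":[[0,0.2,0],[0,0.4,0],[0,0.4,0]],"delta_rot":[[0,0,0],[0,0,0],[0,0,0]],"hand":[0,0,0]}'; python3 -m creep '{"translation":[[0,0.2,0],[0,0.3,0],[0,0.3,0]],"delta_rot":[[0,0,0],[0,0,0],[0,0,0]],"hand":[0,0,0]}'
cat > hd.py <<'E'
from h import *;from bench import *
def handle():
  for n in("scene","top"):
    p,d=get_image(n);c=get_calibration(n)
    p,W=cloud(dict(p=p,d=d,K=c["intrinsics"],t=c["xyz"],q=c["attitude"]))
    m=(abs(W[...,2]-212)<10)&(abs(W[...,0]-465)<32)&(abs(W[...,1]-272)<30)&(p.min(2)>90)
    X=W[m][:,:2];k=X.mean(0);print(n,len(X),k,np.linalg.svd(X-k)[2][0],"from axis deg",np.degrees(np.arctan2(*(k-[527.5,257.5])[::-1])))
handle()
E
python3 hd.py
```

```text
clock: 4.95
position: [452.6, 268.4, 197.4]
ee_rot: [0.959, -0.114, -0.03, -0.256]
contact_force: [1.4, -6.5, -0.2]
gripper_width: 0.1
grasp_force: 3.1
clock: 5.32
position: [452.7, 268.9, 197.3]
ee_rot: [0.96, -0.114, -0.03, -0.254]
contact_force: [1.2, -16.4, 3.2]
gripper_width: -0.4
grasp_force: 7.5
scene 69 [475.80988077 275.67706707] [ 0.98855625 -0.15085271] from axis deg 160.6255427402218
top 0 [nan nan] [1. 0.] from axis deg nanhd.py:7: RuntimeWarning: Mean of empty slice.
  X=W[m][:,:2];k=X.mean(0);print(n,len(X),k,np.linalg.svd(X-k)[2][0],"from axis deg",np.degrees(np.arctan2(*(k-[527.5,257.5])[::-1])))
  ret = um.true_divide(
```

The force climbed from 6.5 to 16 N with no further motion, so the handle is at its stop. Next I work out the rotation for the beaker grasp.

```bash
python3 - <<'E'
from h import *;from bench import *
s=read_state();print(s["joints"].round(2),s["position"].round(1))
C=R.from_rotvec([30,0,0],degrees=True)*R.from_quat([.992929,-.118703,-.00008,.00099])
print((C*R.from_quat(s["ee_rot"]).inv()).magnitude()*57.3)
for yaw in(30,40):
  a=np.radians(yaw);b=np.radians(20)
  z=np.array([np.cos(a)*np.cos(b),np.sin(a)*np.cos(b),-np.sin(b)])
  for sg in(1,-1):
    y=sg*np.array([-np.sin(a),np.cos(a),0]);D=R.from_matrix(np.c_[np.cross(y,z),y,z])
    v=(D*C.inv()).as_rotvec(degrees=True);print(yaw,sg,v.round(2),np.linalg.norm(v).round(1),"z",z.round(3),"grasp tcp",(np.array([528,257.3,62])+19*z).round(1))
E
```

```text
[ 0.56  0.19 -0.26 -0.56 -0.91  1.08] [452.7 268.8 197.3]
0.22746881553806161
30 1 [  66.85   39.12 -101.56] 127.7 z [ 0.814  0.47  -0.342] grasp tcp [543.5 266.2  55.5]
30 -1 [-14.64 -78.36  18.45] 81.8 z [ 0.814  0.47  -0.342] grasp tcp [543.5 266.2  55.5]
40 1 [ 61.51  43.61 -93.17] 119.9 z [ 0.72   0.604 -0.342] grasp tcp [541.7 268.8  55.5]
40 -1 [ -7.8  -79.81  26.77] 84.5 z [ 0.72   0.604 -0.342] grasp tcp [541.7 268.8  55.5]
```

```bash
python3 -m creep '{"translation":[[0,-3,0],[-1,-7,0],[-2,-10,0],[-2,-10,0],[-2,-10,0],[-2,-10,0],[-2,-10,0],[-2,-10,0]],"delta_rot":[[0,0,0],[0,0,0],[0,0,0],[-0.87,-8.87,2.97],[-1.73,-17.73,5.95],[-2.6,-26.6,8.92],[-3.47,-35.47,11.9],[-4.33,-44.33,14.87]],"hand":[0,0,0,0,0,0,0,0]}'; python3 -m creep '{"translation":[[0,0,0],[0,0,0],[0,0,-2],[0,0,-4],[0.7,0.8,-7],[1.4,1.6,-9.6],[1.4,1.6,-9.6]],"delta_rot":[[-0.87,-8.87,2.97],[-1.73,-17.73,5.95],[-2.6,-26.6,8.92],[-3.47,-35.47,11.9],[-3.47,-35.47,11.9],[-3.47,-35.47,11.9],[-3.47,-35.47,11.9]],"hand":[8.5,8.5,8.5,8.5,8.5,8.5,8.5]}'; python3 - <<'E'
from h import *;from bench import *;import cv2
s=read_state();print(s["joints"].round(2),R.from_quat(s["ee_rot"]).as_matrix().round(3))
q,d=get_image("scene");w=get_image("wrist")[0]
cv2.imwrite("pics/s3.png",np.vstack([q[100:340,320:640],cv2.resize(w,(320,240))])[:,:,::-1])
c=get_calibration("scene");p,W=cloud(dict(p=q,d=d,K=c["intrinsics"],t=c["xyz"],q=c["attitude"]))
m=(abs(W[...,2]-212)<10)&(abs(W[...,0]-468)<38)&(abs(W[...,1]-272)<40)&(p.min(2)>80);X=W[m][:,:2];k=X.mean(0)
print(len(X),k,np.linalg.svd(X-k)[2][0],np.degrees(np.arctan2(*(k-[528,258])[::-1])))
E
```

```text
clock: 6.42
position: [431.8, 173.4, 198.2]
ee_rot: [0.914, 0.114, 0.307, -0.24]
contact_force: [0.4, -0.5, -0.1]
gripper_width: -0.1
grasp_force: 0.0
clock: 7.3
position: [408.5, 207.7, 262.9]
ee_rot: [0.803, 0.28, 0.496, -0.177]
contact_force: [-0.6, 0.8, 0.4]
gripper_width: 85.1
grasp_force: 0.0
[ 0.34 -0.21 -0.63 -1.39 -0.3   3.1 ] [[ 0.351  0.625  0.697]
 [ 0.274 -0.781  0.561]
 [ 0.895 -0.006 -0.446]]
85 [482.58141975 275.4539547 ] [ 0.97417965 -0.22577424] 158.97867813597878
```

View pics/s3.png

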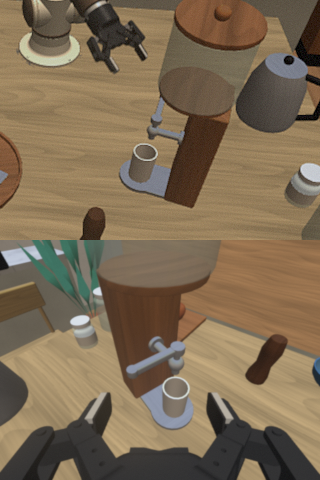

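The picture shows the gripper stopped short, up by the robot and clear of everything. The handle is closed, at crop (155,130) to (160,100). Joint 6 hit its limit, so I'll fit the arm's kinematics to choose a reachable grasp branch.

```bash
cat >kin.py <<'E'
from h import *
from scipy.optimize import least_squares
D=[([1.5916,.38546,.00675,-.00047,-1.19402,-.25862],[147.07,606.9,230.3],[.99293,-.1187,0,.001]),
([.56286,-.13584,-.2827,-.47987,-1.16734,.9058],[355,205.8,328.2],[.959,-.114,-.03,-.259])]
def fk(j,p,s):
    a1,d1,L2,a3,L4,d6=p[:6]
    A=R.from_euler("z",j[0])*R.from_euler("y",j[1]); P=R.from_euler("z",j[0]).apply([a1,0,d1])+A.apply([0,0,L2])
    A=A*R.from_euler("y",j[2]); P=P+A.apply([L4,0,a3])
    A=A*R.from_euler("x",s[0]*j[3])*R.from_euler("y",s[1]*j[4])*R.from_euler("x",s[2]*j[5]); P=P+A.apply([d6,0,0])
    return P,A
E
python3 - <<'E'
from kin import *;from bench import *;import itertools,json
s=read_state();D.append((s["joints"],s["position"],s["ee_rot"]))
json.dump([[list(map(float,x)) for x in d] for d in D],open("D.json","w"))
for sg in itertools.product((1,-1),(-1,1),(1,-1)):
    T=[(fk(d[0],[0]*6,sg)[1].inv()*R.from_quat(d[2])) for d in D]
    e=[(T[0].inv()*t).magnitude() for t in T]
    if max(e)<.1: print(sg,e,T[0].as_matrix().round(2).tolist())
    f=lambda p:np.concatenate([fk(d[0],p,sg)[0]-d[1] for d in D]+[(np.array(p)-[0,400,400,0,400,200])*.002])
    r=least_squares(f,[0,400,400,0,400,200])
    if np.abs(r.fun[:-6]).max()<30: print(sg,r.x.round(1),r.fun.round(1))
E
python3 - <<'E'
from h import *;from scipy.optimize import least_squares;import json,itertools
D=json.load(open("D.json"))
E=lambda a,x:R.from_euler(a,x)
best=[]
for s in itertools.product((1,-1),repeat=5):
  def rel(b):
    T=[(E("z",j[0])*E("y",s[0]*j[1]+s[1]*j[2]+b[0])*E("x",s[2]*j[3])*E("y",s[3]*j[4]+b[1])*E("x",s[4]*j[5])).inv()*R.from_quat(q) for j,_,q in D]
    return np.concatenate([(T[0].inv()*t).as_rotvec() for t in T[1:]])
  for b0 in (-1.5,0,1.5):
    r=least_squares(rel,[b0,0]);best.append((r.cost,s,r.x))
best.sort(key=lambda t:t[0])
for b in best[:8]:print(b)
E
```

```text
(np.float64(4.912604399347014e-07), (1, -1, -1, -1, -1), array([ 0.00029973, -0.0001805 ]))
(np.float64(4.912604399349606e-07), (1, -1, 1, -1, 1), array([-3.14129292e+00, -1.80500035e-04]))
(np.float64(4.912604399351804e-07), (1, -1, 1, -1, -1), array([ 3.14189239, -3.14177315]))
(np.float64(4.912604399361227e-07), (1, -1, -1, -1, -1), array([ 0.00029973, -0.0001805 ]))
(np.float64(4.912604399365794e-07), (1, -1, -1, -1, -1), array([ 0.00029973, -0.0001805 ]))
(np.float64(4.912604399378452e-07), (1, -1, 1, -1, 1), array([ 3.14189239e+00, -1.80499416e-04]))
(np.float64(0.11071432806500059), (-1, 1, -1, -1, -1), array([ 0.74611687, -0.01470085]))
(np.float64(0.11071432806500539), (-1, 1, -1, -1, -1), array([ 0.74611698, -0.01470089]))
```

```bash
cat >kin.py <<'E'
from h import *
from scipy.optimize import least_squares
import json
E=lambda a,x:R.from_euler(a,x)
LO=np.array([-3.14,-1.21,-1.07,-3.16,-2.99,-3.1]);HI=np.array([3.14,2.06,1.41,2.05,-.16,3.1])
D=json.load(open("D.json"))
def fk(j,p,pts=False):
    a1,d1,L2,a3,L4,d6=p
    Z=E("z",j[0]);S=Z.apply([a1,0,d1]);A=Z*E("y",j[1]);El=S+A.apply([0,0,L2])
    A=Z*E("y",j[1]-j[2]);Wr=El+A.apply([L4,0,a3])
    A=A*E("x",-j[3])*E("y",-j[4])*E("x",-j[5]);P=Wr+A.apply([d6,0,0])
    return (P,A,El,Wr) if pts else (P,A)
f=lambda p:np.concatenate([fk(d[0],p)[0]-d[1] for d in D]+[(fk([.56,.19,-.26,-.56,-.91,1.08],p)[0]-[452.7,268.8,197.3])*.2]+[(np.array(p)-[0,400,400,0,400,200])*.001])
_r=least_squares(f,[0,400,400,0,400,200]);P0=_r.x
TT=fk(D[0][0],P0)[1].inv()*R.from_quat(D[0][2])
def target(a,b,sg):
    a,b=np.radians([a,b]);z=np.array([np.cos(a)*np.cos(b),np.sin(a)*np.cos(b),-np.sin(b)])
    y=sg*np.array([-np.sin(a),np.cos(a),0]);return z,R.from_matrix(np.c_[np.cross(y,z),y,z])
def ik(pos,Rt,n=25,seed=0,starts=None):
    g=np.random.default_rng(seed);out=[]
    for x0 in (starts if starts is not None else g.uniform(LO*.95,HI*.95+LO*.0-.01,(n,6))):
        def e(j):
            P,A=fk(j,P0);return np.r_[(P-pos)/100,((A*TT)*Rt.inv()).as_rotvec()]
        r=least_squares(e,np.clip(x0,LO+1e-3,HI-1e-3),bounds=(LO,HI))
        if r.cost<1e-6 and not any(np.abs(r.x-o).max()<.05 for o in out): out.append(r.x)
    return out
E
python3 - <<'E'
from kin import *
print(P0.round(1),_r.fun.round(1));print(TT.as_matrix().round(2).tolist())
for b in(20,35):
  for a in(0,26,50,75):
    for sg in(1,-1):
      z,Rt=target(a,b,sg);pos=np.array([528,257.3,64])+19*z
      for j in ik(pos,Rt,12): 
        _,_,el,wr=fk(j,P0,True);print(b,a,sg,j.round(2),"elbow",el.round(0),"wrist",wr.round(0))
E
```

```text
Traceback (most recent call last):
NameError: name '_r' is not defined
```

```bash
cat >t.py <<'E'
from kin import *
print(P0.round(1),f(P0).round(1));print(TT.as_matrix().round(2).tolist())
for b in(20,35):
  for a in(0,26,50,75):
    for sg in(1,-1):
      z,Rt=target(a,b,sg);pos=np.array([528,257.3,64])+19*z
      for j in ik(pos,Rt,12): 
        _,_,el,wr=fk(j,P0,True);print(b,a,sg,j.round(2),"elbow",el.round(0),"wrist",wr.round(0))
E
time python3 t.py
```

```text
[ 168.4 -146.5  332.1  223.1  244.5   45.8] [-1.596e+02 -4.100e+00  2.200e+00 -1.830e+01  2.960e+01 -2.000e-01
  1.430e+01 -4.280e+01 -3.400e+00  2.400e+00  9.000e+00  7.400e+00
  2.000e-01 -5.000e-01 -1.000e-01  2.000e-01 -2.000e-01 -2.000e-01]
[[-0.0, -0.0, 1.0], [-1.0, -0.0, -0.0], [0.0, -1.0, -0.0]]
20 26 1 [ 0.45  0.24 -0.82 -3.14 -0.71  1.57] elbow [223. 108. 176.] wrist [505. 246.  73.]
20 26 -1 [ 0.45  0.24 -0.82 -3.14 -0.71 -1.57] elbow [223. 108. 176.] wrist [505. 246.  73.]
20 50 1 [ 0.44  0.25 -0.81 -2.53 -0.77  1.27] elbow [226. 105. 176.] wrist [512. 238.  73.]
20 50 -1 [ 0.44  0.25 -0.81 -2.53 -0.77 -1.88] elbow [226. 105. 176.] wrist [512. 238.  73.]
20 75 1 [ 0.42  0.27 -0.78 -2.01 -0.94  1.07] elbow [234. 104. 174.] wrist [521. 233.  73.]
20 75 -1 [ 0.42  0.27 -0.78 -2.01 -0.94 -2.07] elbow [234. 104. 174.] wrist [521. 233.  73.]
35 26 1 [ 0.45  0.24 -0.79 -3.14 -0.42  1.57] elbow [224. 109. 176.] wrist [508. 248.  79.]
35 26 -1 [ 0.45  0.24 -0.79 -3.14 -0.42 -1.57] elbow [224. 109. 176.] wrist [508. 248.  79.]
35 50 1 [ 0.44  0.25 -0.78 -2.36 -0.51  1.11] elbow [227. 106. 175.] wrist [514. 241.  79.]
35 50 -1 [ 0.44  0.25 -0.78 -2.36 -0.51 -2.03] elbow [227. 106. 175.] wrist [514. 241.  79.]
35 75 1 [ 0.42  0.27 -0.76 -1.8  -0.71  0.91] elbow [233. 105. 174.] wrist [522. 236.  79.]
35 75 -1 [ 0.42  0.27 -0.76 -1.8  -0.71 -2.23] elbow [233. 105. 174.] wrist [522. 236.  79.]
real	0m5.991s
user	0m6.598s
sys	0m0.084s
```

```bash
sed -i 's/a1,d1,L2,a3,L4,d6=p$/a1,d1,L2,a3,L4,d6,by=p/; s/S=Z.apply(\[a1,0,d1\])/S=Z.apply([a1,by,d1])/; s/\[0,400,400,0,400,200\]/[0,400,400,0,400,200,-150]/g' kin.py; time python3 t.py
```

```text
[ 39.7  14.7 489.9  43.8 387.2 175.6 -81. ] [-78.6  -5.8 -39.7  -4.8   7.5   6.8  32.7 -81.6  32.2   2.7   3.    3.4
   0.   -0.4   0.1   0.   -0.   -0.    0.1]
[[-0.0, -0.0, 1.0], [-1.0, -0.0, -0.0], [0.0, -1.0, -0.0]]
20 50 1 [ 0.5   0.45 -0.71 -2.67 -0.85  1.38] elbow [262.  51. 455.] wrist [433. 145. 118.]
20 50 -1 [ 0.5   0.45 -0.71 -2.67 -0.85 -1.77] elbow [262.  51. 455.] wrist [433. 145. 118.]
20 75 1 [ 0.39  0.51 -0.58 -2.01 -0.97  1.11] elbow [290.  32. 442.] wrist [490. 115. 118.]
20 75 -1 [ 0.39  0.51 -0.58 -2.01 -0.97 -2.03] elbow [290.  32. 442.] wrist [490. 115. 118.]
35 0 1 [ 0.74  0.41 -0.63  1.96 -0.64  2.18] elbow [227.  98. 465.] wrist [400. 257. 154.]
35 0 -1 [ 0.74  0.41 -0.63  1.96 -0.64 -0.96] elbow [227.  98. 465.] wrist [400. 257. 154.]
35 50 1 [ 0.51  0.4  -0.64 -2.48 -0.49  1.18] elbow [242.  44. 465.] wrist [446. 159. 154.]
35 50 -1 [ 0.51  0.4  -0.64 -2.48 -0.49 -1.96] elbow [242.  44. 465.] wrist [446. 159. 154.]
35 75 1 [ 0.42  0.46 -0.53 -1.76 -0.7   0.85] elbow [268.  31. 454.] wrist [495. 133. 154.]
35 75 -1 [ 0.42  0.46 -0.53 -1.76 -0.7  -2.29] elbow [268.  31. 454.] wrist [495. 133. 154.]
real	0m6.537s
user	0m7.171s
sys	0m0.076s
```

```bash
sed -i 's/P=Wr+A.apply(\[d6,0,0\])/Wr=Wr+A0.apply([0,bw,0]);P=Wr+A.apply([d6,0,0])/; s/A=A\*E("x",-j\[3\])\*E/A0=A*E("x",-j[3]);A=A0*E/; s/d6,by=p/d6,by,bw=p/; s/400,200,-150\]/400,200,0,-150]/g' kin.py; time python3 t.py
```

```text
[ 2.000e-01  1.607e+02  5.648e+02 -1.000e-01  4.217e+02  2.976e+02
 -0.000e+00 -1.598e+02] [ 0.  -0.   0.   0.  -0.  -0.  -0.  -0.  -0.  -0.   0.5 -0.1  0.  -0.2
  0.2 -0.   0.   0.1 -0.  -0. ]
[[-0.0, -0.0, 1.0], [-1.0, -0.0, -0.0], [0.0, -1.0, -0.0]]
20 26 1 [-0.    0.74 -0.88 -2.69 -1.26  1.59] elbow [382.  -2. 577.] wrist [293. 143. 159.]
20 26 -1 [-0.    0.74 -0.88 -2.69 -1.26 -1.55] elbow [382.  -2. 577.] wrist [293. 143. 159.]
20 50 1 [-0.06  0.67 -0.57 -2.08 -1.04  1.26] elbow [350. -21. 603.] wrist [360.  57. 159.]
20 50 -1 [-0.06  0.67 -0.57 -2.08 -1.04 -1.88] elbow [350. -20. 604.] wrist [360.  57. 159.]
20 75 1 [ 0.    0.68 -0.29 -1.59 -1.14  0.93] elbow [357.   1. 598.] wrist [460.   4. 159.]
20 75 -1 [ 0.    0.68 -0.29 -1.59 -1.14 -2.21] elbow [357.   2. 598.] wrist [460.   4. 159.]
35 26 1 [ 0.06  0.52 -0.75 -2.62 -0.69  1.39] elbow [282.  16. 650.] wrist [323. 157. 224.]
35 26 -1 [ 0.06  0.52 -0.75 -2.62 -0.69 -1.75] elbow [282.  16. 650.] wrist [323. 157. 224.]
35 50 1 [ 0.11  0.5  -0.46 -1.83 -0.63  0.82] elbow [268.  29. 657.] wrist [381.  82. 224.]
35 50 -1 [ 0.11  0.5  -0.46 -1.83 -0.63 -2.32] elbow [268.  29. 657.] wrist [381.  82. 224.]
35 75 1 [ 0.14  0.56 -0.27 -1.37 -0.87  0.62] elbow [296.  43. 640.] wrist [469.  37. 224.]
35 75 -1 [ 0.15  0.56 -0.27 -1.37 -0.87 -2.52] elbow [296.  43. 640.] wrist [469.  37. 224.]
real	0m7.962s
user	0m8.554s
sys	0m0.096s
```

The kinematic fit is now essentially exact: a wrist with a 160 mm lateral offset. I'll plan the grasp and placement poses with it, then simulate the paths for continuity.

```bash
cat >>kin.py <<'E'
def follow(j,p0,R0,p1,rv,n):
    "straight rows from p0,R0 to p1, turn rv deg; returns joints and biggest joint step"
    m=0
    for k in range(1,n+1):
        s=ik(p0+(p1-p0)*k/n,R.from_rotvec(np.array(rv)*k/n,degrees=True)*R0,starts=[j])
        if not s: return None,("fail",k)
        m=max(m,np.abs(s[0]-j).max());j=s[0]
    return j,m
E
python3 - <<'E'
from kin import *;from bench import *
s=read_state();p0,R0=s["position"],R.from_quat(s["ee_rot"])
for a,b in((50,20),(50,28),(62,20),(62,28)):
  z,Rt=target(a,b,1);g=np.array([528,257.3,64])+19*z;pre=g-125*z;hi=pre+[0,0,80]
  rv=(Rt*R0.inv()).as_rotvec(degrees=True)
  if rv@R0.as_matrix()[:,2]<0: rv=rv*(1-360/np.linalg.norm(rv))
  j,m=follow(s["joints"],p0,R0,hi,rv,20);print(a,b,"rv",rv.round(1),np.linalg.norm(rv).round(0),"hi",hi.round(0),None if j is None else j.round(2),m)
  if j is None: continue
  j,m=follow(j,hi,Rt,pre,[0,0,0],5);print(" pre",pre.round(0),j if j is None else j.round(2),m)
  if j is None: continue
  j,m=follow(j,pre,Rt,g,[0,0,0],8);print(" grasp",g.round(1),j if j is None else j.round(2),m)
  if j is None: continue
  up=g+[0,0,15];out=up+[-170*np.cos(np.radians(a)),-170*np.sin(np.radians(a)),60]
  j2,m=follow(j,g,Rt,out,[0,0,0],8);print(" out",out.round(0),j2 if j2 is None else j2.round(2),m)
  if j2 is None: continue
  for a2 in(-30,-10,10,30,50):
    z2,R2=target(a2,b,1);q=np.array([484.3,-195,68])+19*z2
    j3,m=follow(j2,out,Rt,q+[0,0,60],[0,0,a2-a],14)
    j4,m4=follow(j3,q+[0,0,60],R2,q,[0,0,0],5) if j3 is not None else (None,0)
    print("  place",a2,q.round(0),m,None if j4 is None else (j4.round(2),np.round(fk(j4,P0,True)[3])),m4)
E
```

```text
50 20 rv [115.2 112.9 -68.6] 175.0 hi [464. 181. 180.] [-0.2   0.25 -0.63 -1.72 -0.99  0.84] 0.15940363973292504
 pre [464. 181. 100.] [-0.27  0.52 -0.7  -1.85 -1.1   1.21] 0.0756554648755351
 grasp [539.5 271.   57.5] [-0.06  0.67 -0.57 -2.08 -1.04  1.26] 0.032806873543489434
 out [430. 141. 133.] [-0.37  0.39 -0.72 -1.71 -1.11  1.09] 0.05471746009229217
  place -30 [ 500. -204.   62.] ('fail', 13) None 0
  place -10 [ 502. -198.   62.] 0.06776950195024067 (array([-1.  ,  0.73, -0.87, -2.33, -1.24,  1.59]), array([ 226., -150.,  163.])) 0.05399236296508847
  place 10 [ 502. -192.   62.] 0.056800976622193966 (array([-0.96,  0.65, -0.61, -1.88, -1.11,  1.25]), array([ 226., -240.,  163.])) 0.04696252285264291
  place 30 [ 500. -186.   62.] 0.049914529865979274 (array([-0.89,  0.66, -0.4 , -1.53, -1.19,  1.01]), array([ 258., -326.,  163.])) 0.03345870620726554
  place 50 [ 496. -181.   62.] 0.05007885069371332 (array([-0.8 ,  0.71, -0.21, -1.27, -1.36,  0.9 ]), array([ 316., -396.,  163.])) 0.02466578717769574
50 28 rv [111.  108.8 -79.4] 175.0 hi [468. 186. 194.] [-0.03  0.12 -0.55 -
[... 1446 characters left out ...]
 14) None 0
  place -10 [ 502. -198.   62.] 0.08938852721232848 (array([-1.  ,  0.73, -0.87, -2.33, -1.24,  1.59]), array([ 226., -150.,  163.])) 0.05399236298217813
  place 10 [ 502. -192.   62.] 0.055070699934604006 (array([-0.96,  0.65, -0.61, -1.88, -1.11,  1.25]), array([ 226., -240.,  163.])) 0.04696252285465263
  place 30 [ 500. -186.   62.] 0.048700366692357444 (array([-0.89,  0.66, -0.4 , -1.53, -1.19,  1.01]), array([ 258., -326.,  163.])) 0.033458706239155145
  place 50 [ 496. -181.   62.] 0.04254483931881026 (array([-0.8 ,  0.71, -0.21, -1.27, -1.36,  0.9 ]), array([ 316., -396.,  163.])) 0.024665787177534537
62 28 rv [ 96.3 116.5 -75.9] 169.0 hi [484. 175. 194.] None ('fail', 3)
```

```bash
python3 -m creep '{"translation":[[0,0,0],[0,0,0],[0,0,0],[0,0,0],[0,0,0],[0,0,0]],"delta_rot":[[5.76,5.65,-3.43],[11.52,11.3,-6.86],[17.28,16.95,-10.29],[23.04,22.6,-13.72],[28.8,28.25,-17.15],[34.56,33.9,-20.6]],"hand":[8.5,8.5,8.5,8.5,8.5,8.5]}'
cat >plan.py <<'E'
from kin import *;from bench import *
s=read_state();p0,R0=s["position"],R.from_quat(s["ee_rot"])
z,Rt=target(50,20,1);g=np.array([528,257.3,64])+19*z;hi=g-125*z+[0,0,80]
rv=(Rt*R0.inv()).as_rotvec(degrees=True)
print(s["joints"].round(2),p0.round(1),"rv",rv.round(2),np.linalg.norm(rv).round(1),"to hi",((hi-p0)/10).round(2),follow(s["joints"],p0,R0,hi,rv,14))
E
python3 plan.py
```

```text
clock: 8.15
position: [408.7, 206.8, 260.6]
ee_rot: [0.859, -0.085, 0.324, -0.387]
contact_force: [-0.1, -0.0, 0.3]
gripper_width: 85.0
grasp_force: 0.0
[ 0.35 -0.19 -0.61 -1.23 -0.39  2.02] [408.7 206.8 260.6] rv [ 80.09  78.62 -48.3 ] 122.2 to hi [ 5.52 -2.58 -8.03] (array([-0.20226543,  0.24904485, -0.6337559 , -1.72483256, -0.99079941,
        0.83965308]), np.float64(0.09657014620292803))
```

```bash
python3 -m creep '{"translation":[[0.4,-0.2,-0.6],[0.8,-0.4,-1.1],[1.2,-0.6,-1.7],[1.6,-0.7,-2.3],[2,-0.9,-2.9],[2.4,-1.1,-3.4],[2.8,-1.3,-4],[3.2,-1.5,-4.6]],"delta_rot":[[5.72,5.62,-3.45],[11.44,11.24,-6.9],[17.16,16.86,-10.35],[22.88,22.48,-13.8],[28.6,28.1,-17.25],[34.32,33.7,-20.7],[40,39.3,-24.15],[45.8,44.9,-27.6]],"hand":[8.5,8.5,8.5,8.5,8.5,8.5,8.5,8.5]}';python3 plan.py
```

```text
clock: 9.15
position: [441.3, 191.2, 214.4]
ee_rot: [0.659, -0.529, 0.005, -0.535]
contact_force: [0.4, -0.8, -1.2]
gripper_width: 85.1
grasp_force: 0.0
[-0.05  0.06 -0.59 -1.55 -0.81  1.4 ] [441.3 191.2 214.4] rv [ 34.37  33.7  -20.6 ] 52.4 to hi [ 2.26 -1.02 -3.41] (array([-0.20226543,  0.24904485, -0.6337559 , -1.72483256, -0.99079941,
        0.83965308]), np.float64(0.041610060039191876))
```

```bash
python3 -m creep '{"translation":[[0.4,-0.2,-0.6],[0.8,-0.3,-1.1],[1.1,-0.5,-1.7],[1.5,-0.7,-2.3],[1.9,-0.9,-2.8],[2.3,-1,-3.4],[2.3,-1,-7.4],[2.3,-1,-11.4]],"delta_rot":[[5.73,5.62,-3.43],[11.46,11.23,-6.87],[17.19,16.85,-10.3],[22.91,22.47,-13.73],[28.64,28.08,-17.17],[34.37,33.7,-20.6],[34.37,33.7,-20.6],[34.37,33.7,-20.6]],"hand":[8.5,8.5,8.5,8.5,8.5,8.5,8.5,8.5]}'; python3 - <<'E'
from h import *;from bench import *;import cv2
s=read_state();z=R.from_quat(s["ee_rot"]).as_matrix();print(z.round(3));g=np.array([528,257.3,64])+19*z[:,2];print("to grasp cm",((g-s["position"])/10).round(2))
q,d=get_image("scene");w,dw=get_image("wrist");cv2.imwrite("pics/s4.png",np.vstack([q[100:340,320:640],cv2.resize(w,(320,240))])[:,:,::-1])
c=get_calibration("wrist");p,W=cloud(dict(p=w,d=dw,K=c["intrinsics"],t=c["xyz"],q=c["attitude"]))
for n,lo,hi in(("wall",25,90),("rim",94,104)):
  m=(W[...,2]>lo)&(W[...,2]<hi)&(np.hypot(W[...,0]-528,W[...,1]-257)<40);X=W[m][:,:2];print(n,len(X),circ(X) if len(X)>9 else 0)
c=get_calibration("scene");p,W=cloud(dict(p=q,d=d,K=c["intrinsics"],t=c["xyz"],q=c["attitude"]))
m=(abs(W[...,2]-212)<10)&(abs(W[...,0]-468)<38)&(abs(W[...,1]-272)<40)&(p.min(2)>80);X=W[m][:,:2];k=X.mean(0);print("handle",len(X),k,np.degrees(np.arctan2(*(k-[528,258])[::-1])),np.linalg.svd(X-k)[2][0])
E
```

```text
clock: 10.15
position: [464.9, 180.9, 99.9]
ee_rot: [-0.349, 0.741, 0.24, 0.521]
contact_force: [1.0, 0.6, -0.6]
gripper_width: 84.9
grasp_force: 0.0
[[-0.213 -0.767  0.605]
 [-0.267  0.642  0.719]
 [-0.94  -0.008 -0.341]]
to grasp cm [ 7.46  9.01 -4.24]
wall 6808 (array([526.30316619, 256.9515546 ]), np.float64(28.639663809902036))
rim 1093 (array([526.29738724, 256.96519181]), np.float64(29.394634261120096))
handle 85 [482.03559047 275.37757238] 159.29010799003268 [ 0.97340491 -0.22909143]
```

View pics/s4.png

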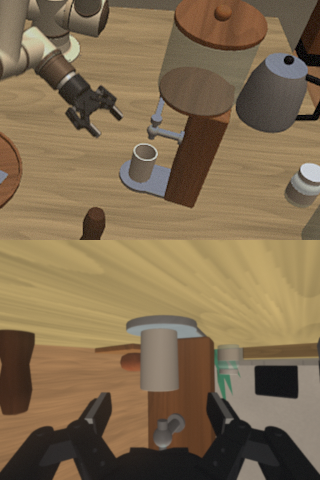

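The wrist view (upside down) shows the beaker centred between the open fingers at (160,358), measured at (526.4,257). The handle is closed. I'll insert along the tool axis and close on the beaker.

```bash
python3 -m creep '{"translation":[[0.9,1.1,-0.5],[1.8,2.2,-1],[2.7,3.4,-1.6],[3.6,4.5,-2.1],[4.6,5.6,-2.6],[5.5,6.7,-3.1],[6.4,7.9,-3.7],[7.3,9,-4.2]],"delta_rot":[[0,0,0],[0,0,0],[0,0,0],[0,0,0],[0,0,0],[0,0,0],[0,0,0],[0,0,0]],"hand":[8.5,8.5,8.5,8.5,8.5,8.5,8.5,8.5]}'; python3 -m creep '{"translation":[[0,0,0],[0,0,0],[0,0,0],[0,0,0],[0,0,0],[0,0,0],[0,0,0],[0,0,0]],"delta_rot":[[0,0,0],[0,0,0],[0,0,0],[0,0,0],[0,0,0],[0,0,0],[0,0,0],[0,0,0]],"hand":[7,6,5,5,5,5,5,5]}'
```

```text
clock: 11.25
position: [536.7, 272.3, 58.3]
ee_rot: [-0.348, 0.741, 0.241, 0.52]
contact_force: [0.2, 0.2, 0.1]
gripper_width: 85.1
grasp_force: 0.0
clock: 12.25
position: [536.3, 271.4, 59.1]
ee_rot: [-0.348, 0.741, 0.241, 0.521]
contact_force: [-0.3, -2.6, 2.7]
gripper_width: 56.5
grasp_force: 64.0
```

```bash
python3 -m creep '{"translation":[[0,0,0.5],[0,0,1.2],[-1,-1.2,2],[-2.6,-3.1,2],[-4.5,-5.4,2],[-6.6,-7.8,2.5],[-8.8,-10.4,4.5],[-11,-13,7]],"delta_rot":[[0,0,0],[0,0,0],[0,0,0],[0,0,0],[0,0,0],[0,0,0],[0,0,0],[0,0,0]],"hand":[5,5,5,5,5,5,5,5]}'; python3 - <<'E'
from h import *;from bench import *
s=read_state();M=R.from_quat(s["ee_rot"]).as_matrix();z=M[:,2];print(s["joints"].round(2),s["gripper_width"])
c=get_calibration("wrist");w,dw=get_image("wrist");p,W=cloud(dict(p=w,d=dw,K=c["intrinsics"],t=c["xyz"],q=c["attitude"]))
gp=s["position"]-19*z
X=W[np.hypot(W[...,0]-gp[0],W[...,1]-gp[1])<38];X=X[(X[:,2]>gp[2]-65)&(X[:,2]<gp[2]+50)]
c2,r=circ(X[:,:2]);print("tcp",s["position"],"gp",gp,"beaker c",c2,r,"z range",np.percentile(X[:,2],[.5,1,50,99,99.5]))
t=np.array([c2[0]-gp[0],c2[1]-gp[1]]);print("offset",t)
E
```

```text
clock: 13.25
position: [424.6, 140.3, 128.9]
ee_rot: [-0.348, 0.742, 0.241, 0.52]
contact_force: [1.1, -1.2, -0.6]
gripper_width: 56.7
grasp_force: 64.0
[-0.38  0.4  -0.73 -1.71 -1.12  1.11] 56.664250660824315
tcp [424.56992375 140.32206509 128.90094878] gp [413.11191764 126.64240667 135.42636385] beaker c [415.7608291  129.52712435] 31.357389213950558 z range [ 84.05944009  84.52690867 126.21442497 162.6161561  164.96768236]
offset [2.64891145 2.88471768]
```

```bash
python3 -m creep '{"translation":[[0.4,-1.5,0],[1,-4.5,0.5],[1.7,-7.8,1],[2.5,-11.2,1],[3.3,-14.6,1],[4.1,-18,1],[4.9,-21.2,1],[5.6,-24,1]],"delta_rot":[[0,0,-3],[0,0,-7],[0,0,-11],[0,0,-15],[0,0,-20],[0,0,-25],[0,0,-29],[0,0,-33]],"hand":[5,5,5,5,5,5,5,5]}'; python3 - <<'E'
from h import *;from bench import *
import cv2
p,W=cloud("scene0.npz")
m=(p.max(2)<55)&(np.hypot(W[...,0]-488,W[...,1]+194)<90)
k,l,s,c=cv2.connectedComponentsWithStats(m.astype(np.uint8));i=1+s[1:,4].argmax()
h=cv2.convexHull(W[l==i][:,:2].astype(np.float32))[:,0];print("scene trivet",circ(h),s[i,4],s[i],W[l==i].mean(0))
s=read_state();z=R.from_quat(s["ee_rot"]).as_matrix()[:,2];print(s["joints"].round(2),z,np.degrees(np.arctan2(z[1],z[0])))
E
```

```text
clock: 14.3
position: [481.8, -99.7, 139.2]
ee_rot: [-0.122, 0.81, 0.082, 0.568]
contact_force: [0.4, 0.3, -1.8]
gripper_width: 56.7
grasp_force: 64.0
scene trivet (array([ 485.65037681, -196.03976109]), np.float64(65.25048316990787)) 1314 [ 265  231   48   36 1314] [ 488.23117188 -194.65438234   14.47903058]
[-0.83  0.38 -0.68 -1.79 -1.05  1.05] [ 0.89942279  0.2720499  -0.34209282] 16.829077832106893
```

```bash
python3 -m creep '{"translation":[[0.6,-2.8,0],[1.2,-5.8,0],[1.7,-8,0],[1.95,-9.3,-0.8],[1.95,-9.3,-2.6],[1.95,-9.3,-4.6],[1.95,-9.3,-6],[1.95,-9.3,-6.5]],"delta_rot":[[0,0,-2],[0,0,-4],[0,0,-6],[0,0,-6.8],[0,0,-6.8],[0,0,-6.8],[0,0,-6.8],[0,0,-6.8]],"hand":[5,5,5,5,5,5,5,5]}'; python3 - <<'E'
from h import *;from bench import *;import cv2
out=[]
for n in("scene","top"):
    q,d=get_image(n);out.append(q);c=get_calibration(n);p,W=cloud(dict(p=q,d=d,K=c["intrinsics"],t=c["xyz"],q=c["attitude"]))
    m=(np.hypot(W[...,0]-485,W[...,1]+195)<42)&(W[...,2]>104)&(W[...,2]<122);X=W[m];print(n,len(X),cv2.minEnclosingCircle(X[:,:2].astype(np.float32)),X[:,2].max())
cv2.imwrite("pics/s5.png",np.hstack([cv2.resize(out[0][150:330,200:360],(400,450)),cv2.resize(out[1][200:380,270:430],(400,450))])[:,:,::-1])
E
```

```text
clock: 15.3
position: [501.5, -191.3, 72.2]
ee_rot: [-0.074, 0.816, 0.051, 0.571]
contact_force: [-0.7, 0.7, -2.0]
gripper_width: 56.7
grasp_force: 64.1
scene 161 ((486.5154113769531, -200.82742309570312), 39.48550033569336) 116.86514413124905
top 122 ((486.6412658691406, -193.93377685546875), 29.862672805786133) 120.36182958084828
```

View pics/s5.png

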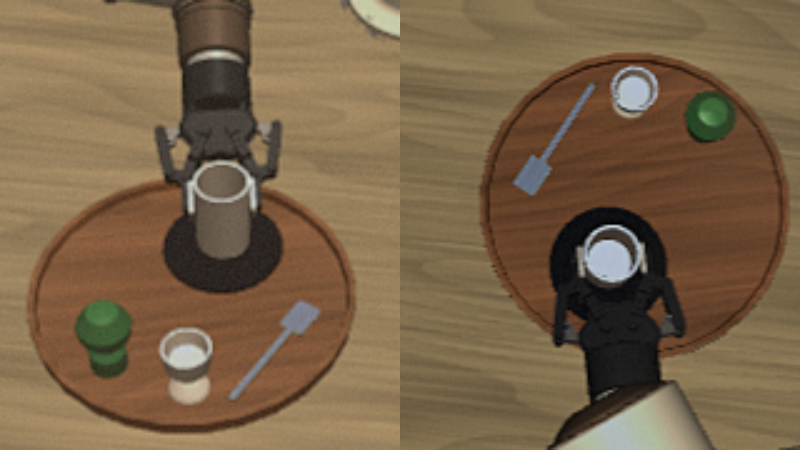

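The beaker is upright and centred over the trivet, with its rim at about (486.6,−194) against the trivet at (485,−195.5). I lower it slowly until it touches.

```bash
python3 -m creep '{"translation":[[0,0,-0.3],[0,0,-0.5],[0,0,-0.65],[0,0,-0.75],[0,0,-0.8],[0,0,-0.8]],"delta_rot":[[0,0,0],[0,0,0],[0,0,0],[0,0,0],[0,0,0],[0,0,0]],"hand":[5,5,5,5,5,5]}'; python3 -m creep '{"translation":[[0,0,-0.05],[0,0,-0.1],[0,0,-0.1]],"delta_rot":[[0,0,0],[0,0,0],[0,0,0]],"hand":[5,5,5]}'
```

```text
clock: 16.15
position: [501.7, -191.5, 65.9]
ee_rot: [-0.075, 0.816, 0.049, 0.572]
contact_force: [0.8, -0.2, -2.5]
gripper_width: 56.5
grasp_force: 64.1
clock: 16.52
position: [501.7, -191.4, 64.8]
ee_rot: [-0.075, 0.816, 0.05, 0.571]
contact_force: [0.1, -0.5, -2.0]
gripper_width: 56.3
grasp_force: 64.1
```

```bash
python3 -m creep '{"translation":[[0,0,-0.05],[0,0,-0.1],[0,0,-0.15],[0,0,-0.15]],"delta_rot":[[0,0,0],[0,0,0],[0,0,0],[0,0,0]],"hand":[5,5,5,5]}'; python3 -m creep '{"translation":[[0,0,-0.05],[0,0,-0.1],[0,0,-0.1]],"delta_rot":[[0,0,0],[0,0,0],[0,0,0]],"hand":[5,5,5]}'
```

```text
clock: 17.02
position: [501.7, -191.5, 63.3]
ee_rot: [-0.075, 0.816, 0.05, 0.572]
contact_force: [-0.3, -0.9, -2.1]
gripper_width: 56.5
grasp_force: 64.1
clock: 17.4
position: [501.8, -191.5, 63.1]
ee_rot: [-0.075, 0.815, 0.05, 0.572]
contact_force: [-1.9, -1.8, 3.0]
gripper_width: 56.4
grasp_force: 64.4
```

The force changed from −2 to +3 N, so the beaker has touched down. I release it and back out along the tool axis.

```bash
python3 -m creep '{"translation":[[0,0,0],[0,0,0],[0,0,0],[0,0,0],[0,0,0],[0,0,0]],"delta_rot":[[0,0,0],[0,0,0],[0,0,0],[0,0,0],[0,0,0],[0,0,0]],"hand":[6,6.8,7.6,8.4,8.4,8.4]}'; python3 -m creep '{"translation":[[-0.6,-0.1,0.2],[-1.8,-0.3,0.6],[-3.2,-0.6,1.2],[-4.8,-0.8,1.8],[-6.5,-1.1,2.5],[-8.3,-1.4,3.5],[-10,-1.7,5],[-11.5,-2,6.5]],"delta_rot":[[0,0,0],[0,0,0],[0,0,0],[0,0,0],[0,0,0],[0,0,0],[0,0,0],[0,0,0]],"hand":[8.4,8.4,8.4,8.4,8.4,8.4,8.4,8.4]}'; python3 - <<'E'
from h import *;from bench import *;import cv2
for n in("scene","top"):
    q,d=get_image(n);c=get_calibration(n);p,W=cloud(dict(p=q,d=d,K=c["intrinsics"],t=c["xyz"],q=c["attitude"]))
    if n=="scene":cv2.imwrite("pics/s6.png",cv2.resize(q[90:340,200:600],(800,500))[:,:,::-1])
    m=(np.hypot(W[...,0]-485,W[...,1]+195)<42)&(W[...,2]>97)&(W[...,2]<110);X=W[m];print(n,len(X),cv2.minEnclosingCircle(X[:,:2].astype(np.float32)),np.median(X[:,2]))
    m=(abs(W[...,2]-212)<10)&(abs(W[...,0]-468)<38)&(abs(W[...,1]-272)<40)&(p.min(2)>80);X=W[m][:,:2];k=X.mean(0);print("handle",len(X),k,np.degrees(np.arctan2(*(k-[527.5,257.5])[::-1])))
E
```

```text
clock: 18.15
position: [501.7, -191.5, 62.4]
ee_rot: [-0.075, 0.816, 0.05, 0.571]
contact_force: [0.2, -0.6, 0.4]
gripper_width: 83.9
grasp_force: 0.0
clock: 19.15
position: [385.2, -211.6, 128.0]
ee_rot: [-0.075, 0.816, 0.049, 0.571]
contact_force: [0.3, 0.4, 0.3]
gripper_width: 84.0
grasp_force: 0.0
scene 129 ((489.3985900878906, -194.1963348388672), 33.41685104370117) 100.6666454408819
handle 81 [481.58480748 275.51549687] 158.57671446871535
top 103 ((486.3945617675781, -195.6530303955078), 29.981037139892578) 102.9927244008195
handle 155 [469.28034376 277.9677175 ] 160.6303521733145
```

View pics/s6.png

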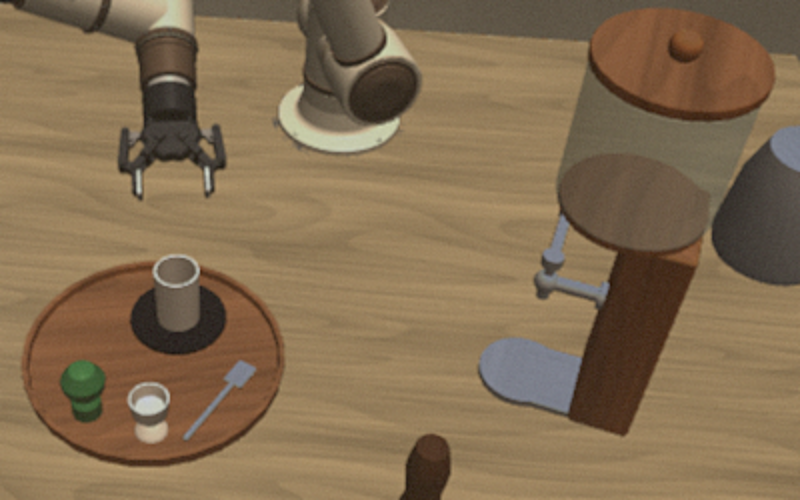

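The beaker stands upright in the middle of the trivet (crop (178,295)). The tap is closed at (553,255) to (563,222), the other objects are undisturbed and the gripper is clear.

```bash
python3 -c "
from bench import *;print(job_done())"
```

```text
the job is handed in; nothing more can be done
None
```

I closed the tap to its stop, then set the beaker upright within about 2 mm of the trivet's centre, left everything else where it stood, and handed the job in at about 19 s on the robot's clock.

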